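# Shut and latch the transit tray

### The job

Shut the blue sliding gate of the plywood pot tray and latch it: by its red paddle, lift the steel latch bar, carry it over the lip of the yellow keeper, and let its tooth drop fully down into the keeper's notch so that the sprung gate stays shut by itself. The keeper does not sit in quite the same place each time, so feel for its back wall gently, without ramming it, and leave the pots standing where they are.

Things in the scene. Friction and masses are not known exactly. Their poses are not given: they have to be found in the camera images.
- tray: Fixed open plywood tray, 280 (x) by 440 (y), walls 88 mm high, floor top (grey felt) at 20 mm. Origin: centre of its underside, on the bench; z up. The gate is on its -x side, towards the robot, and slides along tray +y to shut. Gate, latch bar, post and keeper all lie in the plane tray x = -120 mm.
- post: Dark steel post fixed to the tray at its shutting (+y) end, 40 by 58 by 67 mm high, axes as the tray; origin at the centre of its foot, tray (-120, 161, 18) mm. It carries the yellow keeper, which counts as part of it and is rigid and slippery; more than 16 N on post or keeper is ramming.
- post_top (a point): Point on the post's top, tray (-120, 145, 85) mm: the keeper's notch is centred above it give or take 20 mm along y (screwed on anew each time, not measured, fixed in a run). Keeper, 30 mm wide (x), in order along +y: lip 38 long, top 115 mm above the bench; notch 18 long, floor at 91 mm; back wall 12 long, top at 165 mm.
- gate (a joint): Slide of the blue gate, m: 0 open, grows as it shuts along tray +y; friction 0.4 N, stays where left. Panel 200 long (y), top 80 mm above the bench, middle at tray y = -105 mm at 0. From 0.074 on it presses a black sprung buffer (70 N/m) that pushes it open again unless latched. Latched it reads about 0.105, give or take 0.020 for the keeper's place and 0.003 of play.
- latch (a joint): Angle of the steel latch bar, rad: 0 level, on its own stop, fully dropped; grows as its free (+y) end is lifted. Swings freely and falls by gravity (about 0.35 kg). The tooth must rise over 16 mm (0.092 rad) to pass the lip; at 0.15 rad it clears the lip by some 10 mm and still meets the back wall.
- pivot (a point): The bar's pivot, carried by the gate: an axis along tray x, 30 mm to -y of the panel's middle, 134 mm above the bench. The bar, 12 thick (x) by 14 high, runs from it to +y.
- tooth (a point): Middle of the foot of the tooth that hangs from the bar's end: 175 mm along the bar from the pivot, 35 mm below the pivot line, 99 mm above the bench when level. Tooth 12 mm long (y), 12 thick; its front is the bar's end. Lifted to 0.15 rad its foot stands 3 mm further to +y than when level, and draws back as it drops.
- paddle (a point): Point in the red upright paddle on the latch bar, by which it is held: 12 thick (tray x), 24 wide (y), 48 high, top 189 mm above the bench when level. The point is 19 mm below the top, 130 mm along the bar from the pivot, 36 mm above the pivot line. Pinch from above, fingers closing along tray x; the bar can turn between the pads.
- flagon: Stoneware jar, cream with mustard shoulder, 80 diameter, 132 high, standing in the tray. Origin under its centre. A bystander.
- crock: Stoneware crock, cream with brown rim, 92 diameter, 88 high, standing in the tray. Origin under its centre. A bystander.
- keg: Mustard stoneware barrel jar, 86 diameter, 116 high, on the bench beyond the post end of the tray. Origin under its centre. A bystander.

How it is judged:
By the outcome, as a careful person would: the job done as asked, in the order asked, and still so for the second after the job is handed in, with the robot touching nothing.
It also fails if it takes over 48 s, if anything falls off the work surface, if the arm or the gripper's body presses on something with over 40 N, if the wrist force passes 120 N, or if a joint passes its speed limit or range.

### The arm

A 6-joint arm with a two-finger parallel gripper is mounted at the origin on the work surface. World frame = base frame: x ahead of the robot, y to its left, z up, the work surface at z = 0. Lengths are in mm, angles in degrees, forces in N, time in s.
With the tool pointing down it reaches from about 300 to 850 mm from the base axis. Payload 4.2 kg.
Tool frame: the origin (TCP) lies between the finger pads; the fingertips stand 11 mm ahead of it and the grasp point (between the pads) lies 8 mm behind it (env.tips_ahead is the distance from the TCP to the fingertips, in mm); z points along the fingers, y is the line along which they close (so a half turn about z gives the same grasp; the last joint's range is limited). The gripper opens to 91 mm and grips with 3 to 60 N. Pads are 32 mm wide; open, the fingers measure 118 mm over their backs; the gripper's body (76 mm by 178 mm) begins 60 mm behind the grasp point.
Start: joints at [-67.552, 18.312, 89.639, -0, 72.044, -1.146], TCP at [230.155, -526.948, 196.276] pointing down, gripper open.
Joint ranges: [-177.97, 177.97], [-48.28, 115.42], [12.27, 149.76], [-77.06, 257.06], [2.81, 150.46], [-146.56, 146.56]. Speed limits (degrees/s): [147.25, 147.25, 180, 180, 180, 180].

### API

Orientations are given as [roll, pitch, yaw] about the fixed x, y, z axes, in that order (R = Rz(yaw) Ry(pitch) Rx(roll)).
In Python, from workcell import env, cams gives the robot as it stands.
- The arm moves only by the tool step_arm, never from a script. Its arguments are lists of equal length, an entry for each row: "linear": the shift along the tool's x, y, z in units of 30 cm (1.0 is 30 cm), a list of three; "turn": the turn about the tool's z in units of 360 degrees (1.0 is 360 degrees). In form: {"linear": [[tx, ty, tz], ...], "turn": [turn, ...]}. A call has 1 to 20 rows; each row is the pose to reach, as a shift and turn from the pose commanded when the call began, along the tool's axes at that moment, turning the shorter way round; what a row does not reach only later rows make up. A row lasts 1/8 s, in which the tool goes at most 62.5 mm and 10.7 degrees, less where a joint would pass 70% of its speed; a pose out of reach is approached as far as the arm can. A call with a number of a shift or a turn outside -1 to 1 is refused whole. A call with a gripper value outside its range is refused whole. "fingers" is the closure, from -1 (fully open) to 1 (shut), so that 0 is half open, set as the call begins (left out, the last holds). The fingers move at their own pace and stop on an object; "force" is the grip in N (left out, the last holds). Time passes only in rows, so rows that repeat a pose let the fingers close. It gives the time, the measured TCP pose, the force, the opening and the grip force at its end, in the units of the state.
- env.state(): the state, without advancing time (a new reading comes with each control period).
- cams.grab_frame(name): name is "scene" or "side" or "wrist"; returns a dict with "color" (384x512x3 uint8, blue, green, red), "fx", "fy", "cx", "cy" (pixels), "extrinsics" (4x4, takes a point from camera to world coordinates); the wrist camera has in their place "tool_from_camera" (4x4, takes a point from camera to tool coordinates, whose origin is the TCP and whose axes are the flange's). Camera axes: x right, y down, z forward; pixel columns grow to the right and rows downward; lengths in mm; the calibration is good to about 2 mm. A picture is of the moment at which its call begins: read the wrist's pose just before it. There is no depth.
- env.job_done(): hands the job in; it is judged then, once.
The state is a dict: "time_s": time; "qpos": joint angles; "qvel": joint speeds; "effort": joint torques, N m; "ee_pos": TCP position; "ee_rot": TCP orientation; "force": force on the tool from outside, world axes, zero at the start; "torque": the same for the moment, N m; "gripper_width": finger opening in mm; "gripper_force": force on a finger pad.
Only numpy, scipy, OpenCV 4.12 (cv2) and the standard library are available. Lean on these libraries where they do the work, as an engineer would, in place of code of your own. Each camera call takes 0.05 s, during which the arm holds its last target. There are 200 camera calls.

## Working session

There is one attempt and no reset: what is moved stays moved. The work goes in short steps, Python scripts to look and compute and a tool call to move; the robot and the scene stay as the last step left them, time stands still between calls to the robot, and variables do not carry over. Pictures are saved under pics/ and viewed, at most 10 in all, crops included, and the job is handed in when it is done.

Besides the shell and the picture viewer there is one more tool, called after "Emit:" as a command line: name --pt "numbers of a row" for each row, then --argument value for the rest. step_arm: Moves the arm, as the interface text tells. Its arguments: {"type":"object","properties":{"linear":{"type":"array"},"turn":{"type":"array"},"fingers":{"type":"number"},"force":{"type":"number"}},"required":["linear","turn"]}

```bash
mkdir -p pics; ls; cat > h.py <<'E'
import numpy as np,cv2
from workcell import env,cams
def save(n,f): 
    g=cams.grab_frame(n); cv2.imwrite(f,g["color"]); np.save(f[:-4]+'.npy',g,allow_pickle=True); return g
def ray(g,u,v):
    E=np.array(g["extrinsics"]); d=E[:3,:3]@np.array([(u-g["cx"])/g["fx"],(v-g["cy"])/g["fy"],1]); return E[:3,3],d/np.linalg.norm(d)
def onz(g,u,v,z):
    o,d=ray(g,u,v); return o+d*(z-o[2])/d[2]
def two(g1,p1,g2,p2):
    o1,d1=ray(g1,*p1);o2,d2=ray(g2,*p2)
    s=np.linalg.lstsq(np.c_[d1,-d2],o2-o1,rcond=None)[0]
    a,b=o1+s[0]*d1,o2+s[1]*d2; return (a+b)/2,np.linalg.norm(a-b)
def proj(g,P):
    E=np.array(g["extrinsics"]); c=E[:3,:3].T@(np.array(P)-E[:3,3]); return g["fx"]*c[0]/c[2]+g["cx"],g["fy"]*c[1]/c[2]+g["cy"]
E
python3 - <<'E'
from h import *
a=save("scene","pics/s1.png");b=save("side","pics/d1.png")
cv2.imwrite("pics/both.png",np.hstack([a["color"],b["color"]]))
cv2.imwrite("pics/a.png",cv2.resize(a["color"],(800,600)));cv2.imwrite("pics/b.png",cv2.resize(b["color"],(800,600)))
for g in(a,b):print(np.round(g["extrinsics"],2).tolist(),g["fx"],g["cx"])
s=env.state();print(s["ee_pos"],s["ee_rot"],s["force"],s["time_s"])
E
```

```text
pics
[[-0.63, 0.62, -0.46, 974.79], [0.77, 0.51, -0.37, 400.28], [0.0, -0.6, -0.8, 803.15], [0.0, 0.0, 0.0, 1.0]] 362.50733563637374 258.55170944646227
[[-0.98, -0.1, 0.15, 458.47], [-0.17, 0.62, -0.77, 811.97], [-0.02, -0.78, -0.63, 705.55], [0.0, 0.0, 0.0, 1.0]] 352.0672288567436 263.2380636279123
[ 229.96100818 -526.47804466  195.51037947] [-1.79908438e+02 -2.77261680e-03  2.35923766e+01] [0.30444057 0.13419246 0.34051057] 0.1
```

View pics/a.png

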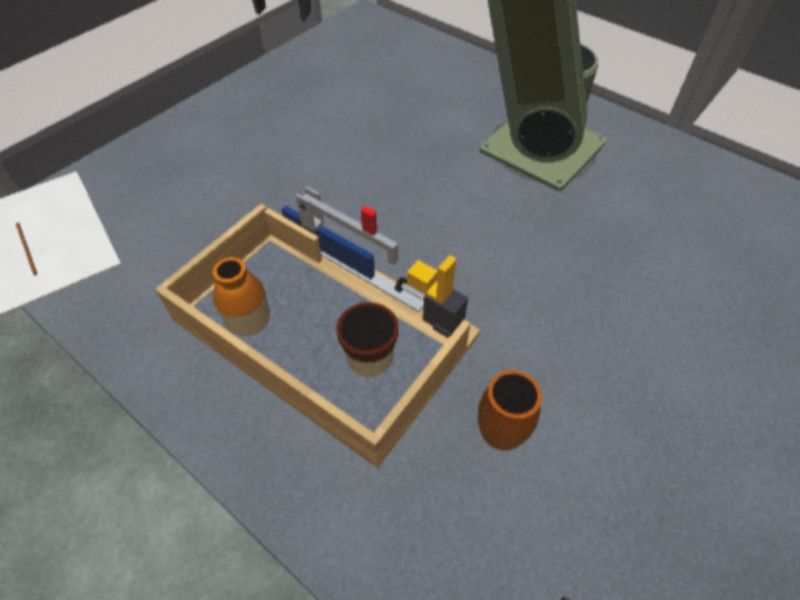

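View pics/b.png

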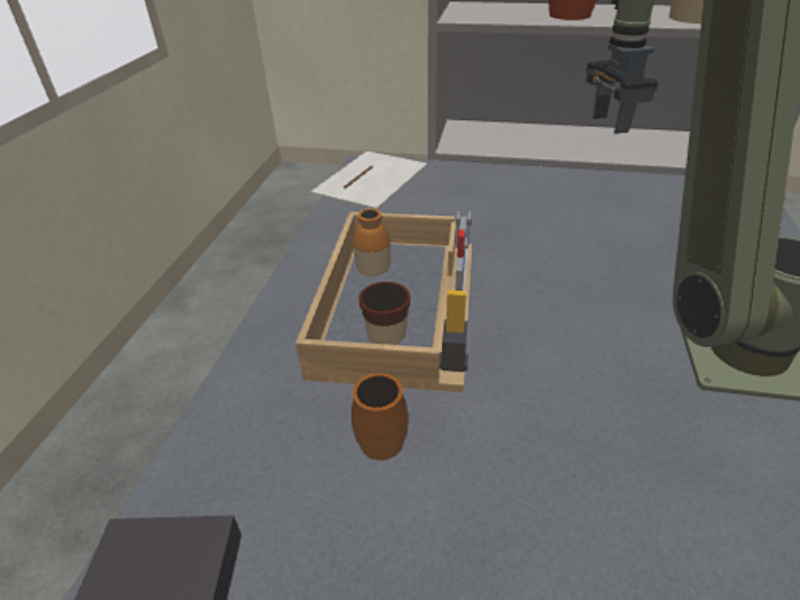

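The scene view shows the tray with its top corners at about (160,290), (263,207), (377,445) and (475,332). The red paddle is at (369,220), and the keeper has its lip at (422,275) and back wall at (447,275). The side view shows the paddle at (461,243) and the back wall at (456,310). The gate is partly open and the pots are clear of its line.

```bash
python3 - <<'E'
from h import *
a=np.load("pics/s1.npy",allow_pickle=True).item();b=np.load("pics/d1.npy",allow_pickle=True).item()
def masks(g):
    h=cv2.cvtColor(g["color"],cv2.COLOR_BGR2HSV)
    red=cv2.inRange(h,(0,200,120),(4,255,255))|cv2.inRange(h,(175,200,120),(180,255,255))
    yel=cv2.inRange(h,(19,180,100),(30,255,255))
    blue=cv2.inRange(h,(105,130,40),(125,255,255))
    return red,yel,blue
R=[]
for g in(a,b):
    r=[]
    for m in masks(g):
        n,l,s,c=cv2.connectedComponentsWithStats(m)
        i=[k for k in range(1,n) if s[k][4]>25]; i.sort(key=lambda k:-s[k][4])
        print([(s[k].tolist(),c[k].round(1).tolist()) for k in i[:3]])
        r.append((s,c,i))
    R.append(r)
pa=R[0][0][1][R[0][0][2][0]];pb=R[1][0][1][R[1][0][2][0]]
print("paddle",two(a,pa,b,pb))
k=1/1.5625
for n,g,ps in(("scene",a,[(160,290),(263,207),(377,443),(477,332)]),("side",b,[(350,213),(455,217),(302,346),(442,349)])):
    for p in ps: print(n,p,onz(g,p[0]*k,p[1]*k,88).round(1))
for n,g in(("s",a),("d",b)):
    m=masks(g); cv2.imwrite(f"pics/z{n}.png",0)if 0 else None
A=cv2.resize(a["color"][120:220,170:310],None,fx=5,fy=5,interpolation=cv2.INTER_CUBIC)
cv2.imwrite("pics/za.png",A)
E
```

```text
[([232, 133, 8, 6, 28], [235.3, 135.3])]
[([261, 164, 31, 29, 519], [276.7, 178.0])]
[([203, 145, 35, 21, 169], [220.2, 155.1]), ([181, 132, 11, 9, 49], [186.1, 135.9])]
[]
[([287, 186, 11, 3, 26], [292.1, 187.0])]
[]Traceback (most recent call last):
  File "<stdin>", line 18, in <module>
IndexError: list index out of range
```

```bash
python3 - <<'E'
from h import *
a=np.load("pics/s1.npy",allow_pickle=True).item();b=np.load("pics/d1.npy",allow_pickle=True).item()
P=[];Y=[]
for g in(a,b):
    B,G,Rr=[g["color"][...,i].astype(int) for i in range(3)]
    for nm,m,L in(("red",(Rr>110)&(G<0.25*Rr)&(B<0.35*Rr),P),("yel",(Rr>110)&(G>0.58*Rr)&(B<0.35*Rr),Y)):
        n,l,s,c=cv2.connectedComponentsWithStats(m.astype(np.uint8))
        i=1+np.argmax(s[1:,4]);L.append(c[i]);print(nm,s[i],c[i],cv2.minAreaRect(np.argwhere(l==i)[:,::-1].astype(np.float32)))
print("paddle",two(a,P[0],b,P[1]))
k=1/1.5625
for n,g,ps in(("scene",a,[(160,290),(263,207),(377,443),(477,332)]),("side",b,[(350,213),(455,217),(302,346),(442,349)])):
    for p in ps: print(n,p,onz(g,p[0]*k,p[1]*k,88).round(1))
A=cv2.resize(a["color"][115:220,170:310],None,fx=4,fy=4,interpolation=cv2.INTER_CUBIC)
D=cv2.resize(b["color"][125:255,260:320],None,fx=3.23,fy=3.23,interpolation=cv2.INTER_CUBIC)
cv2.imwrite("pics/za.png",np.hstack([A,D[:420]])); print(A.shape,D.shape)
E
```

```text
red [232 133   8   6  33] [235.42424242 135.45454545] ((235.25001525878906, 135.25), (7.77817440032959, 4.242640495300293), 45.0)
yel [261 164  31  30 553] [276.92766727 178.00361664] ((277.81463623046875, 174.1966552734375), (29.785940170288086, 28.51394271850586), 32.00538635253906)
red [294 148   2   3   5] [294.4 148.8] ((294.5, 149.0), (2.0, 1.0), 90.0)
yel [286 186  12  26 209] [291.0430622  198.60287081] ((291.2200012207031, 198.5399932861328), (10.372894287109375, 25.460739135742188), 3.1798300743103027)
paddle (array([528.55308055, -30.84027038, 188.78792688]), np.float64(0.12644430434471066))
scene (160, 290) [ 795.4 -240.2   88. ]
scene (263, 207) [ 565.4 -253.2   88. ]
scene (377, 443) [769.3 191.3  88. ]
scene (477, 332) [541.8 193.4  88. ]
side (350, 213) [ 796.4 -241.8   88. ]
side (455, 217) [ 560.1 -258.8   88. ]
side (302, 346) [760.3 195.4  88. ]
side (442, 349) [532.7 166.2  88. ]
(420, 560, 3) (420, 194, 3)
```

View pics/za.png

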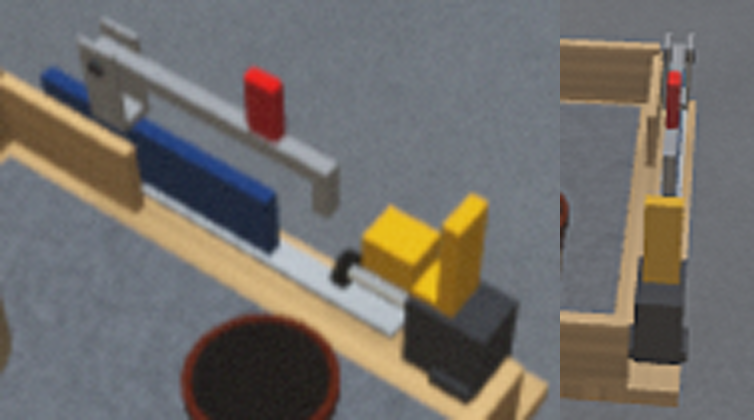

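```bash
python3 - <<'E'
from h import *
a=np.load("pics/s1.npy",allow_pickle=True).item();b=np.load("pics/d1.npy",allow_pickle=True).item()
A=lambda u,v:(170+u/4-.4,115+v/4-.4)
D=lambda u,v:(260+(u-560)/3.23-.35,125+v/3.23-.35)
for n,p,q,z in(("paddletop",(265,75),(674,74),189),("wall top",(467,210),(664,198),165)):
    print(n,two(a,A(*p),b,D(*q)),onz(a,*A(*p),z),onz(b,*D(*q),z))
for n,p,z in(("lip-left",(375,220),115),("lip-right",(427,248),115),("lipmid",(401,233),115),("wall front top",(457,208),165),("wall back top",(476,214),165),("toothfoot",(325,213),99),("toothfoot front",(330,212),99),("pad lt",(247,70),189),("pad rt",(284,80),189),("gate top right",(274,192),80),("gate top left",(44,70),80),("posttop c",(463,297),85),("postc left",(409,303),85),("post near",(487,325),85),("post right",(518,293),85)):
    print(n,onz(a,*A(*p),z).round(1))
E
```

```text
paddletop (array([526.84084974, -30.66462037, 193.64844883]), np.float64(1.1300816209604225)) [522.83330169 -34.51045533 189.        ] [527.6994192  -37.37503554 189.        ]
wall top (array([518.15172977, 113.70944007, 170.22774933]), np.float64(1.6652736160528063)) [513.53190971 110.64608438 165.        ] [519.13445307 108.04455512 165.        ]
lip-left [520.   48.9 115. ]
lip-right [517.2  87.2 115. ]
lipmid [517.9  67.7 115. ]
wall front top [516.  105.3 165. ]
wall back top [512.7 116.4 165. ]
toothfoot [525.1  12.6  99. ]
toothfoot front [522.4  14.6  99. ]
pad lt [526.5 -45.6 189. ]
pad rt [518.8 -23.  189. ]
gate top right [520.4 -35.3  80. ]
gate top left [ 537.8 -235.    80. ]
posttop c [513.9 114.4  85. ]
postc left [538.8  91.5  85. ]
post near [521.7 138.5  85. ]
post right [489.7 139.   85. ]
```

Emit:
step_arm --pt "0.08 -0.055 -0.02" --pt "0.18 -0.125 -0.04" --pt "0.28 -0.195 -0.06" --pt "0.38 -0.265 -0.08" --pt "0.48 -0.335 -0.1" --pt "0.58 -0.405 -0.12" --pt "0.68 -0.475 -0.14" --pt "0.75 -0.53 -0.15" --pt "0.78 -0.555 -0.15" --pt "0.78 -0.555 -0.15" --turn '[-0.02,-0.045,-0.07,-0.095,-0.12,-0.145,-0.17,-0.19,-0.1953,-0.1953]'

```text
time_s: 1.35
ee_pos: [377.8, -280.5, 241.0]
ee_rot: [-180.0, 0.0, 93.9]
force: [-0.4, 0.6, 1.3]
gripper_width: 91.2
gripper_force: 0.0
```

Emit:
step_arm --pt "0.08 0.055 0" --pt "0.2 0.14 0" --pt "0.33 0.23 0" --pt "0.46 0.32 0" --pt "0.59 0.41 0" --pt "0.7 0.49 0" --pt "0.76 0.53 0" --pt "0.783 0.545 0" --pt "0.783 0.545 0" --pt "0.783 0.545 0" --turn '[0,0,0,0,0,0,0,0,0,0]'

```text
time_s: 2.6
ee_pos: [524.7, -36.3, 241.2]
ee_rot: [-180.0, 0.0, 93.8]
force: [0.4, 0.1, 0.5]
gripper_width: 91.3
gripper_force: 0.0
```

```bash
cat >> h.py <<'E'
from scipy.spatial.transform import Rotation as Ro
def wrist(f):
    s=env.state(); g=save("wrist",f)
    T=np.eye(4);T[:3,:3]=Ro.from_euler('xyz',s["ee_rot"],degrees=True).as_matrix();T[:3,3]=s["ee_pos"]
    g["extrinsics"]=T@np.array(g["tool_from_camera"]); np.save(f[:-4]+'.npy',g,allow_pickle=True); print(s["ee_pos"],s["ee_rot"]);return g
E
python3 - <<'E'
from h import *
g=wrist("pics/w1.png");print(np.round(g["extrinsics"],2).tolist(),g["fx"])
cv2.imwrite("pics/w1b.png",cv2.resize(g["color"],(800,600),interpolation=cv2.INTER_CUBIC))
E
```

```text
[524.65300657 -36.32969447 241.21427238] [-1.79978202e+02  3.02178787e-02  9.38115357e+01]
[[1.0, 0.06, 0.02, 519.96], [0.07, -0.96, -0.27, 41.09], [-0.0, 0.27, -0.96, 429.47], [0.0, 0.0, 0.0, 1.0]] 268.51173289149625
```

View pics/w1b.png

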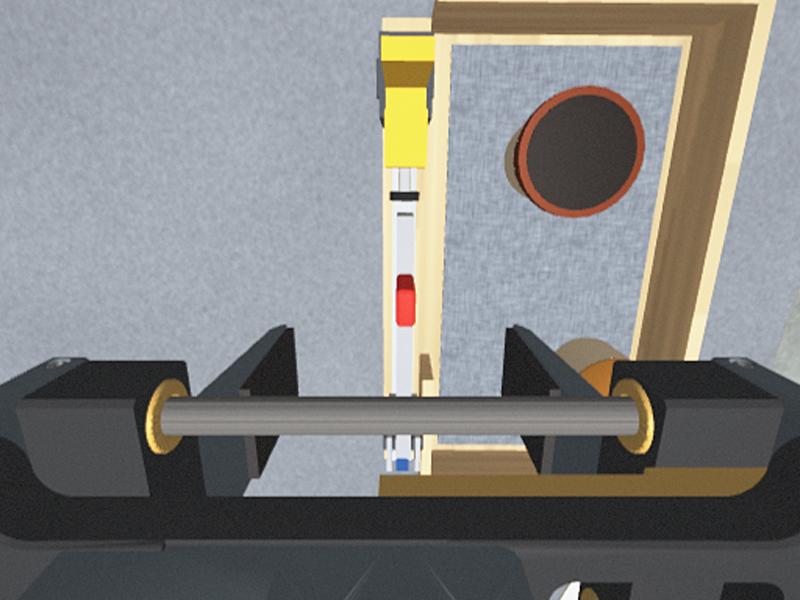

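The wrist view shows the paddle's top face at about (405,307), its columns running 397–414. The fingertips at (290,330) and (508,330) straddle it. The lip top spans rows 167 to 87 and the back wall top is at rows 37–60.

```bash
python3 - <<'E'
from h import *
g=np.load("pics/w1.npy",allow_pickle=True).item();k=1/1.5625
for n,p,z in(("pad top c",(405.5,307),189),("pad top bot edge",(405,325),189),("pad top top edge",(405,290),189),("lip -y",(406,167),115),("lip +y",(408,87),115),("wall front top",(407,61),165),("wall back top",(407,37),165),("bar end/tooth",(404.5,213),141),("pivot region",(403,440),141)):
    print(n,onz(g,p[0]*k-.2,p[1]*k-.2,z).round(1))
s=env.state();print(s["force"],s["time_s"])
h=g["color"].astype(int);m=((h[...,2]>120)&(h[...,1]<.3*h[...,2])&(h[...,0]<.35*h[...,2])).astype(np.uint8)
n,l,st,c=cv2.connectedComponentsWithStats(m);i=1+np.argmax(st[1:,4]);print(st[i],c[i],onz(g,*c[i],189))
E
```

```text
pad top c [528.3 -32.2 189. ]
pad top bot edge [528.8 -43.7 189. ]
pad top top edge [527.3 -21.8 189. ]
lip -y [524.   49.7 115. ]
lip +y [521.8 101.7 115. ]
wall front top [520.  105.3 165. ]
wall back top [519.2 117.2 165. ]
bar end/tooth [524.8  19.3 141. ]
pivot region [ 535.6 -156.8  141. ]
[ 0.30628518 -0.42284316 -0.33226001] 2.65
[254 176  11  32 182] [258.47802198 188.25274725] [527.0267063  -24.52385138 189.        ]
```

Emit:
step_arm --pt "0.005 0.006 0.01" --pt "0.01 0.012 0.05" --pt "0.01 0.012 0.1" --pt "0.01 0.012 0.15" --pt "0.01 0.012 0.2" --pt "0.01 0.012 0.24" --pt "0.01 0.012 0.26" --pt "0.01 0.012 0.264" --pt "0.01 0.012 0.264" --turn '[0,0,0,0,0,0,0,0,0]'

```text
time_s: 3.78
ee_pos: [528.8, -32.0, 162.4]
ee_rot: [179.9, 0.0, 93.9]
force: [0.3, -0.3, -0.9]
gripper_width: 91.1
gripper_force: 0.0
```

Emit:
step_arm --pt "0 0 0" --pt "0 0 0" --pt "0 0 0" --pt "0 0 0" --pt "0 0 0" --pt "0 0 0" --pt "0 0 0" --pt "0 0 0" --turn '[0,0,0,0,0,0,0,0]' --fingers 1 --force 12

```text
time_s: 4.78
ee_pos: [528.5, -32.0, 162.0]
ee_rot: [180.0, 0.0, 93.9]
force: [-0.4, 0.3, -0.7]
gripper_width: 14.0
gripper_force: 0.0
```

Emit:
step_arm --pt "0 0 0" --pt "0 0 0" --pt "0 0 0" --turn '[0,0,0]'

```text
time_s: 5.15
ee_pos: [528.0, -32.0, 162.0]
ee_rot: [-179.9, -0.0, 93.9]
force: [-2.2, -0.3, 1.5]
gripper_width: 11.7
gripper_force: 12.0
```

Emit:
step_arm --pt "-0.002 0 -0.008" --pt "-0.006 0 -0.02" --pt "-0.011 0 -0.035" --pt "-0.016 0 -0.05" --pt "-0.02 0 -0.06" --pt "-0.022 0 -0.065" --pt "-0.022 0 -0.065" --pt "-0.022 0 -0.065" --turn '[0,0,0,0,0,0,0,0]'

```text
time_s: 6.15
ee_pos: [528.5, -38.5, 181.4]
ee_rot: [-179.9, -0.0, 93.9]
force: [-3.8, -0.1, -3.7]
gripper_width: 11.7
gripper_force: 12.0
```

```bash
python3 - <<'E'
from h import *
s=env.state();print(s["ee_pos"],s["force"],s["torque"],s["gripper_force"],s["gripper_width"])
a=save("scene","pics/s2.png")
A=cv2.resize(a["color"][105:220,170:310],None,fx=5,fy=5,interpolation=cv2.INTER_CUBIC);cv2.imwrite("pics/z2.png",A)
E
```

```text
[528.47681778 -38.51049076 181.35067327] [-3.84896077 -0.0501303  -3.6615746 ] [ 0.0095847   0.66176971 -0.13614975] 11.999873220920563 11.74503273709843
```

View pics/z2.png

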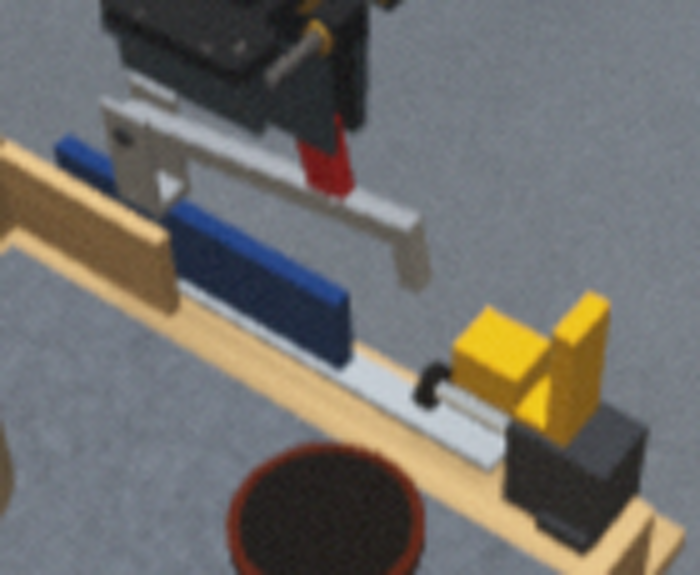

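The picture shows the bar lifted, with the tooth foot at (412,285), above the lip's level, and the paddle held. I'll carry it on towards the keeper.

Emit:
step_arm --pt "0.008 -0.001 0" --pt "0.025 -0.001 0" --pt "0.05 -0.001 0" --pt "0.075 -0.001 0" --pt "0.1 -0.001 0" --pt "0.125 -0.001 0" --pt "0.15 -0.001 0" --pt "0.175 -0.001 0" --pt "0.2 -0.001 0" --pt "0.22 -0.001 0" --pt "0.23 -0.001 0" --pt "0.233 -0.001 0" --pt "0.233 -0.001 0" --turn '[0,0,0,0,0,0,0,0,0,0,0,0,0]'

```text
time_s: 7.82
ee_pos: [524.2, 31.2, 181.7]
ee_rot: [180.0, -0.0, 93.9]
force: [-1.2, -0.7, -4.1]
gripper_width: 11.9
gripper_force: 12.0
```

Emit:
step_arm --pt "0.003 0 0" --pt "0.006 0 0" --pt "0.009 0 0" --pt "0.012 0 0" --pt "0.015 0 0" --pt "0.018 0 0" --pt "0.021 0 0" --pt "0.024 0 0" --pt "0.027 0 0" --pt "0.03 0 0" --pt "0.03 0 0" --turn '[0,0,0,0,0,0,0,0,0,0,0]'

```text
time_s: 9.2
ee_pos: [523.5, 40.2, 181.7]
ee_rot: [180.0, -0.0, 93.9]
force: [2.1, -1.2, -4.2]
gripper_width: 11.7
gripper_force: 12.0
```

Emit:
step_arm --pt "0.002 0 0" --pt "0.004 0 0" --pt "0.006 0 0" --pt "0.008 0 0" --pt "0.01 0 0" --pt "0.01 0 0" --turn '[0,0,0,0,0,0]'

```text
time_s: 9.95
ee_pos: [523.3, 43.2, 181.6]
ee_rot: [180.0, -0.0, 93.9]
force: [3.3, -1.7, -4.4]
gripper_width: 12.1
gripper_force: 12.0
```

Emit:
step_arm --pt "0.0015 0 0" --pt "0.003 0 0" --pt "0.0045 0 0" --pt "0.0045 0 0" --turn '[0,0,0,0]'

```text
time_s: 10.45
ee_pos: [523.2, 44.3, 181.6]
ee_rot: [180.0, 0.0, 93.9]
force: [3.7, -2.7, -5.2]
gripper_width: 11.7
gripper_force: 12.0
```

Emit:
step_arm --pt "0.001 0.001 0" --pt "0.002 0.001 0" --pt "0.003 0.001 0" --pt "0.003 0.001 0" --turn '[0,0,0,0]'

```text
time_s: 10.95
ee_pos: [523.2, 44.4, 181.5]
ee_rot: [-180.0, 0.1, 93.9]
force: [4.2, -4.9, -5.4]
gripper_width: 11.9
gripper_force: 12.0
```

Gentle contact with the back wall: the feed stalled and the force rose to about 5 N. Now I'll lower along the bar's arc.

Emit:
step_arm --pt "0.003 0 -0.0" --pt "0.004 0 0.01" --pt "0.007 0 0.02" --pt "0.011 0 0.03" --pt "0.014 0 0.04" --pt "0.017 0 0.05" --pt "0.02 0 0.06" --pt "0.021 0 0.065" --pt "0.021 0 0.066" --pt "0.021 0 0.066" --turn '[0,0,0,0,0,0,0,0,0,0]'

```text
time_s: 12.2
ee_pos: [522.9, 51.7, 162.5]
ee_rot: [180.0, 0.0, 93.9]
force: [0.2, -1.4, 4.6]
gripper_width: 11.9
gripper_force: 12.0
```

```bash
python3 - <<'E'
from h import *
s=env.state();print(s["ee_pos"],s["force"],s["torque"])
a=save("scene","pics/s3.png")
A=cv2.resize(a["color"][105:220,200:310],None,fx=5,fy=5,interpolation=cv2.INTER_CUBIC);cv2.imwrite("pics/z3.png",A)
E
```

```text
[522.87027527  51.68752916 162.47243688] [ 0.23790483 -1.40355751  4.61370656] [-0.42488712 -0.24229638 -0.1400811 ]
```

View pics/z3.png

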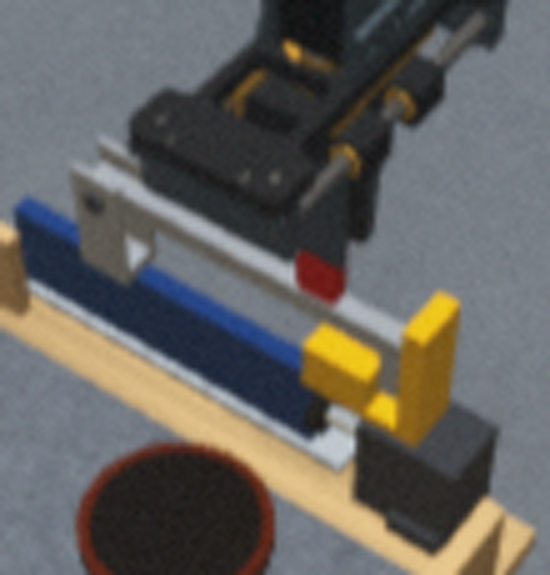

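Emit:
step_arm --pt "0 0 0" --pt "0 0 0" --pt "0 0 0" --pt "0 0 0" --pt "0 0 0" --pt "0 0 0" --turn '[0,0,0,0,0,0]' --fingers 0

```text
time_s: 13.0
ee_pos: [522.7, 51.7, 161.7]
ee_rot: [-180.0, 0.0, 93.9]
force: [-0.3, 0.9, -0.3]
gripper_width: 45.7
gripper_force: 0.0
```

Emit:
step_arm --pt "0 0 -0.02" --pt "0 0 -0.06" --pt "0 0 -0.12" --pt "0 0 -0.2" --pt "0 0 -0.28" --pt "-0.05 0 -0.33" --pt "-0.15 0 -0.33" --pt "-0.3 0 -0.33" --pt "-0.45 0 -0.33" --pt "-0.55 0 -0.33" --pt "-0.6 0 -0.33" --pt "-0.6 0 -0.33" --turn '[0,0,0,0,0,0,0,0,0,0,0,0]'

```text
time_s: 14.5
ee_pos: [534.9, -128.6, 260.7]
ee_rot: [-180.0, -0.0, 93.8]
force: [0.2, 0.3, -0.3]
gripper_width: 45.5
gripper_force: 0.0
```

```bash
python3 - <<'E'
from h import *
s=env.state();print(s["ee_pos"],s["force"],s["time_s"])
a=save("scene","pics/s4.png");b=save("side","pics/d4.png")
A=cv2.resize(a["color"][115:215,200:310],None,fx=5,fy=5,interpolation=cv2.INTER_CUBIC)
B=cv2.resize(b["color"][140:240,260:310],None,fx=5,fy=5,interpolation=cv2.INTER_CUBIC);cv2.imwrite("pics/z4.png",np.hstack([A,B]))
E
```

```text
[ 534.86361747 -128.6300159   260.70391702] [ 0.21733389  0.29230628 -0.26598084] 14.5
```

View pics/z4.png

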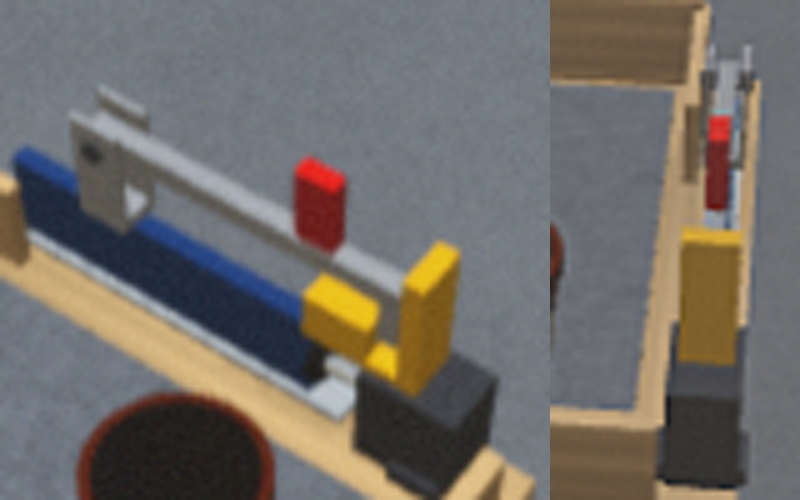

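The released gate is still shut, with the paddle top at (320,168). The bar end sits behind the back wall in this view. Next I'll check position and level against the first picture.

```bash
python3 - <<'E'
from h import *
a=np.load("pics/s4.npy",allow_pickle=True).item();b=np.load("pics/d4.npy",allow_pickle=True).item()
A=lambda u,v:(200+u/5-.4,115+v/5-.4);D=lambda u,v:(260+(u-550)/5-.4,140+v/5-.4)
print(two(a,A(320,169),b,D(719,121)),onz(a,*A(320,169),189),"gate end",onz(a,*A(303,300),80),"pivot",onz(a,*A(92,151),134))
g=np.load("pics/s1.npy",allow_pickle=True).item();print("pivot before",onz(g,170+95/4-.4,115+68/4-.4,134))
P=two(a,A(320,169),b,D(719,121))[0]
a2=save("scene","pics/s5.png")
d=np.abs(a2["color"].astype(int)-a["color"])[115:215,200:310];print("drift",d.mean(),env.state()["time_s"])
E
```

```text
(array([522.4480262 ,  50.05846595, 193.3840252 ]), np.float64(0.5815690280926479)) [518.89233748  47.27802486 189.        ] gate end [515.01264259  35.23270904  80.        ] pivot [541.83248075 -81.28969811 134.        ]
pivot before [ 548.05587241 -163.26185176  134.        ]
drift 2.185151515151515 14.65
```

```bash
python3 -c "
from workcell import env
print(env.job_done())"
```

```text
the job is handed in; nothing more can be done
None
```

The gate is shut and latched: after release it stayed put with the bar measuring level and the tooth's position matching the notch; back-wall contact read about 5 N, no contact with the pots was planned or seen, and I handed it in at about 15 s.

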